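Set and lock the filler's volume dial

TASK

The media filler's volume must go up four steps: turn the bar knob on its sloping front exactly four clicks clockwise from where it stands now (one click is 20 degrees) and let go of it. Then push the proud centre pin of the lock rivet beside the knob in until it is flush with its rivet head, so that the setting is locked. Leave the tube rack, dishes, tip box and lamp around it where they stand.

Things in the scene. Friction and masses are not known exactly. Their poses are not given: they have to be found in the camera images.
- console: White wedge-shaped filler, fixed; 170 deep, 240 wide, 143 high at its back (robot side), 45 at its front, which faces away from the robot. Origin: centre of underside; z up, x front to back (about towards the robot), y to the robot's right. Fascia slopes 30 deg: outward normal (-0.5, 0, 0.866), up the slope (0.866, 0, 0.5), middle at (0, 0, 0.094) m. Spout pipe beyond its +y flank, 170 high.
- dial (a joint): How far the knob's click-stop shaft has been turned since the start (rad), 0 at the start, growing clockwise looking onto the fascia. One click is 20 deg (0.349): a spring ball pulls the shaft into stops at whole multiples of 0.349; about 0.14 N m to pass from one to the next; let go, it falls into the nearest stop. Dead stops beyond 2 clicks back and 6 clicks on.
- knob_grip (a point): Middle of the black bar knob, on its axis, 26 mm out from the fascia; in the console frame (-0.013, -0.040, 0.117) m. z points out along the axis, x along the bar (white mark on the -x half), y across it; they turn with the knob. The bar's starting angle varies. Bar 54 long (x), 14 thick (y: grasp across this), from 14 below to 16 above this point along z, on a skirt of radius 30.
- pin (a joint): How far the lock rivet's centre pin is pushed in (m): 0 at the start, 6 mm proud; 0.006 is flush with the rivet head, and its end stop. Slides with about 5 N of friction and stays where it is left. Goes fully in only while the knob rests in a stop; once in, it blocks the knob.
- pin_top (a point): Centre of the outer end of the white lock pin (10 mm diameter); starts 10 mm out from the fascia, in the console frame (-0.005, 0.050, 0.103) m; z points out of the fascia. It moves along the inward normal when pushed. The black round rivet head around it is 24 across, its flat top 4 above the fascia. It lies 90 mm from the knob's axis along the console's y, level with it.
- tube_rack: Steel wire rack with six stoppered glass tubes, about 60 x 84 mm, 138 mm high, loose, beside the console's pump, near the spout. Origin: centre of its underside. Bystander.
- dish_stack: Stack of six culture dishes, 90 mm across, 93 mm high, loose (moves as one piece), beside the console on its -y side. Origin: centre of its underside. Bystander.
- tip_box: Pale blue pipette tip box, 85 x 122 mm, 63 mm high, loose, beside the console on its -y side. Origin: centre of its underside. Bystander.
- lamp: Round steel spirit lamp with domed cap, 76 mm across, 70 mm high, loose, between console and robot. Origin: centre of its underside. Bystander.

How it is judged:
By the outcome, as a careful person would: the job done as asked, in the order asked, and still so for the second after the job is handed in, with the robot touching nothing.
It also fails if it takes over 45 s, if anything falls off the work surface, if the arm or the gripper's body presses on something with over 40 N, if the wrist force passes 120 N, or if a joint passes its speed limit or range.

ROBOT

A 6-joint arm with a two-finger parallel gripper is mounted at the origin on the work surface. World frame = base frame: x ahead of the robot, y to its left, z up, the work surface at z = 0. Lengths are in m, angles in rad, forces in N, time in s.
With the tool pointing down it reaches from about 0.225 to 0.725 m from the base axis. Payload 3.1 kg.
Tool frame: the origin (TCP) lies midway between the tips of the shut fingers; the grasp point (between the pads) lies 19 mm behind it (env.hold_point_z is the distance from the TCP to the grasp point, in m); z points along the fingers, y is the line along which they close (so a half turn about z gives the same grasp; the last joint's range is limited). The gripper opens to 85 mm and grips with 20 to 120 N. Pads are 22 mm wide; open, the fingers measure 114 mm over their backs; the gripper's body (76 mm by 85 mm) begins 54 mm behind the grasp point. The pads swing forward as they close: fully open they stand 13 mm farther back than shut.
Start: joints at [1.152, 0.048, 0.099, 1.622, 0, 1.443], TCP at [0.151, 0.503, 0.231] pointing down, gripper open.
Joint ranges: [-2.91, 2.91], [-0.99, 1.94], [-1.21, 1.42], [-2.12, 2.29], [-1.49, 1.47], [-3.14, 3.14]. Speed limits (rad/s): [2.79, 2.79, 3.14, 3.14, 3.14, 3.14].

INTERFACE

Orientations are given as a unit quaternion [w, x, y, z].
In Python, from cell import status, viewer, env gives the robot as it stands.
- The arm moves only by the tool apply_moves, never from a script. Its argument "rows" is one flat list of numbers, 5 for each row, row after row: the shift along the tool's x, y, z in mm, then the turn about the tool's z in rad, then the finger opening in mm, from 0 to 85.4. A call has 1 to 8 rows; each row shifts and turns the commanded pose from where the row before left it, along the tool's axes as they then stand; what a row does not reach is not made up. A row lasts 1/10 s, in which the tool goes at most 50 mm and 8.59 degrees, less where a joint would pass 70% of its speed; a pose out of reach is approached as far as the arm can. A call with a gripper value outside its range is refused whole. The fingers move at their own pace and stop on an object; "grip_force" is the grip in N (left out, the last holds). Time passes only in rows, so rows that do not move let the fingers close. It gives the time, the measured TCP pose, the force, the opening and the grip force at its end, in the units of the state.
- status.read_state(): the state, without advancing time (a new reading comes with each control period).
- viewer.capture(name): name is "scene" or "top" or "wrist"; returns a dict with "frame" (480x640x3 uint8, blue, green, red), "range_z" (480x640 float32, m along the optical axis (not along the pixel's ray), 0 where there is no reading), "fovy" (degrees; the focal length in pixels is half the picture's height over the tangent of half this angle, whatever the lens; pixels are square), "cx", "cy" (the principal point, pixels), "eye" and "rotation" of the camera in the world; the wrist camera has in their place "mount" (4x4, takes a point from camera to tool coordinates, whose origin is the TCP and whose axes are the flange's). Camera axes: x right, y down, z forward; pixel columns grow to the right and rows downward; lengths in m; the calibration is good to about 2 mm. A picture is of the moment at which its call begins: read the wrist's pose just before it.
- env.hand_in(): hands the job in; it is judged then, once.
The state is a dict: "time": time; "joint_pos": joint angles; "joint_velocities": joint speeds; "joint_efforts": joint torques, N m; "tcp_pos": TCP position; "ee_rot": TCP orientation; "wrist_force": force on the tool from outside, world axes, zero at the start; "moment": the same for the moment, N m; "gripper_width": finger opening in m; "gripper_force": force on a finger pad.
Only numpy, scipy, OpenCV 4.12 (cv2) and the standard library are available. Lean on these libraries where they do the work, as an engineer would, in place of code of your own. Each camera call takes 0.05 s, during which the arm holds its last target. There are 200 camera calls.

## Working session

There is one attempt and no reset: what is moved stays moved. The work goes in short steps, Python scripts to look and compute and a tool call to move; the robot and the scene stay as the last step left them, time stands still between calls to the robot, and variables do not carry over. Pictures are saved under pics/ and viewed, at most 10 in all, crops included, and the job is handed in when it is done.

Besides the shell and the picture viewer there is one more tool, called after "Request:" as name(argument=value, ...) on one line, values as JSON. apply_moves: Moves the arm, as the interface text tells. Its arguments: {"type":"object","properties":{"rows":{"type":"array"},"grip_force":{"type":"number"}},"required":["rows"]}

```bash
ls; mkdir -p pics; cat > h.py <<'E'
import numpy as np, cv2
from cell import status, viewer, env
from scipy.spatial.transform import Rotation as R
def q2R(q): return R.from_quat([q[1],q[2],q[3],q[0]]).as_matrix()
def cap(n):
    s=status.read_state(); c=viewer.capture(n)
    if 'mount' in c:
        T=np.eye(4);T[:3,:3]=q2R(s['ee_rot']);T[:3,3]=s['tcp_pos'];M=T@np.array(c['mount']);c['eye']=M[:3,3];c['rotation']=M[:3,:3]
    c['eye']=np.array(c['eye']);c['rotation']=np.array(c['rotation']);c['f']=240/np.tan(np.radians(c['fovy'])/2)
    return c
def ray(c,u,v): return c['rotation']@np.array([(u-c['cx'])/c['f'],(v-c['cy'])/c['f'],1])
def proj(c,p):
    q=c['rotation'].T@(np.array(p)-c['eye']); return q[0]/q[2]*c['f']+c['cx'],q[1]/q[2]*c['f']+c['cy']
def cloud(c):
    v,u=np.mgrid[0:480,0:640]; z=c['range_z']
    P=np.stack([(u-c['cx'])/c['f']*z,(v-c['cy'])/c['f']*z,z],-1)
    return P@c['rotation'].T+c['eye']
def plane_hit(c,u,v,p0,n):
    d=ray(c,u,v); return c['eye']+d*(np.dot(n,p0-c['eye'])/np.dot(n,d))
E
python3 - <<'E'
from h import *
for n in ('scene','top'):
    c=cap(n); cv2.imwrite(f'pics/{n}0.png',c['frame']); print(n,c['eye'],c['rotation'].round(3).tolist(),c['fovy'],c['cx'],c['cy'])
s=status.read_state();print(s['tcp_pos'],s['ee_rot'],s['time'],env.hold_point_z)
E
```

```text
pics
scene [ 1.15119304 -0.07369146  0.85698255] [-0.256, 0.726, 0.602, -0.212] 45.7703646078269 308.9768994611518 229.95676901190984
top [0.37145351 0.04767824 1.00990611] [0.075, -0.698, 0.71, -0.055] 50.6704746667734 316.3335463135061 245.29785553948307
[0.15029428 0.50243454 0.23021289] [-3.03409328e-04  1.44874220e-01  9.89449478e-01 -1.04829114e-03] 0.1 0.0187
```

View pics/scene0.png

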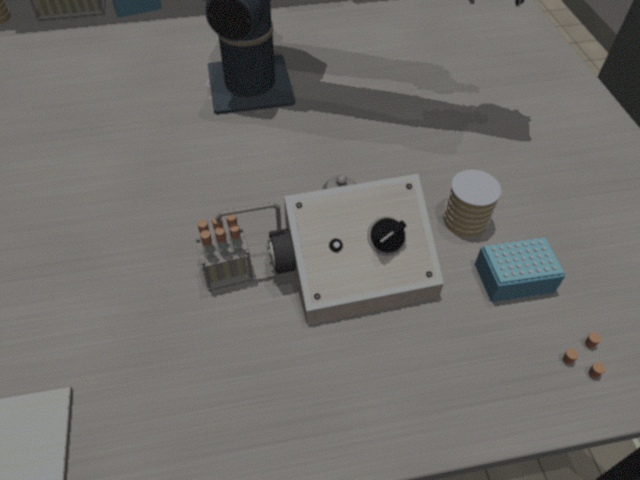

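View pics/top0.png

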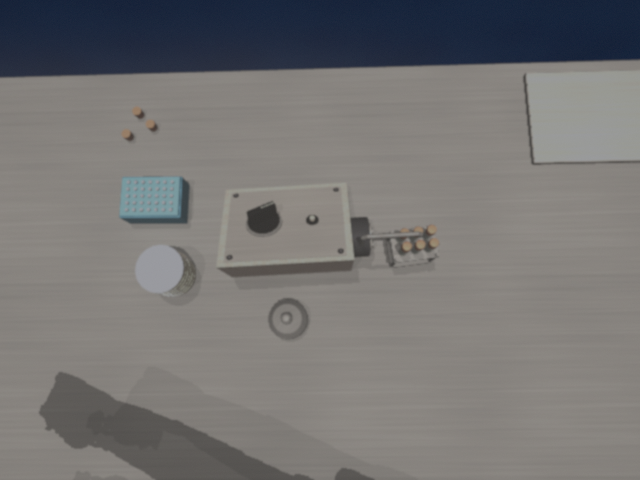

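Top view: console about (220–352, 185–270), knob near (263,217), pin (312,219). Scene view: knob (388,236), pin (336,244). The rotation comes as a quaternion, so I'll fix the helper and then measure.

```bash
sed -i "s/c\['rotation'\]=np.array(c\['rotation'\])/c['rotation']=np.array(c['rotation']);c['rotation']=q2R(c['rotation']) if c['rotation'].shape==(4,) else c['rotation']/" h.py
python3 - <<'E'
from h import *
ims=[]
for n,(u0,u1,v0,v1) in {'scene':(270,450,165,330),'top':(205,365,170,285)}.items():
    c=cap(n); P=cloud(c)
    roi=np.zeros((480,640),bool); roi[v0:v1,u0:u1]=1
    f=c['frame']; g=f.min(-1)
    # fascia plane: robust
    pts=P[roi&(c['range_z']>0)]
    pts=pts[(pts[:,2]>.05)&(pts[:,2]<.143)]
    rng=np.random.default_rng(0);best=0
    for _ in range(400):
        a=pts[rng.choice(len(pts),3)];nn=np.cross(a[1]-a[0],a[2]-a[0])
        if np.linalg.norm(nn)<1e-4: continue
        nn/=np.linalg.norm(nn);m=abs((pts-a[0])@nn)<.002
        if m.sum()>best: best=m.sum();bm=m
    q=pts[bm];ctr=q.mean(0);nn=np.linalg.svd(q-ctr,full_matrices=False)[2][2];nn*=np.sign(nn[2])
    print(n,'n',nn.round(3),'tilt',np.degrees(np.arccos(nn[2])).round(2),'yaw',np.degrees(np.arctan2(nn[1],nn[0])).round(2),ctr.round(4),best)
    # dark blobs (knob, rivet, screws) on the fascia
    m=(roi&(g<70)).astype(np.uint8); k,l,st,ce=cv2.connectedComponentsWithStats(m)
    for i in range(1,k):
        if st[i,4]>8:
            h=plane_hit(c,*ce[i],ctr,nn); print(st[i],ce[i].round(1),h.round(4))
    ims.append(cv2.resize(f[v0:v1,u0:u1],(400,360),interpolation=cv2.INTER_CUBIC))
cv2.imwrite('pics/z0.png',np.hstack(ims))
E
```

```text
scene n [0.494 0.023 0.869] tilt 29.63 yaw 2.65 [0.5836 0.1218 0.096 ] 10366
[337 182   9   4  21] [341.  183.3] [0.4981 0.1063 0.145 ]
[407 184   5   5  13] [408.6 186.2] [0.515  0.2238 0.1323]
[448 202   2   5   9] [448.6 203.8] [0.5496 0.2889 0.111 ]
[297 204   4   4   9] [298.4 205.6] [0.5238 0.0273 0.1325]
[ 270  206   52  116 1539] [285.7 261.1] [ 0.6025 -0.0088  0.0887]
[443 208   7  22  90] [446.9 218.5] [0.5716 0.2806 0.0987]
[371 218  35  37 987] [387.8 235.6] [0.5856 0.1709 0.0936]
[329 239  13  13  96] [335.1 245.4] [0.5895 0.0779 0.0938]
[427 272   5   5  12] [428.7 273.9] [0.6503 0.2291 0.0553]
[415 287  24  18 107] [429.  296.2] [0.6827 0.2221 0.0371]
[419 289   9  10  29] [422.4 292.7] [0.6762 0.212  0.041 ]
[315 294   5   5  14] [316.9 296. ] [0.6586 0.0334 0.0557]
[395 294   6   7  13] [397.2 297. ] [0.677  0.1674 0.0418]
[396 294  11   9  23] [401.4 298.1] [0.6794 0.1743 0.0402]
[409 299   7   7  20] [411.3 302.8] [0.6884 0.1896 0.0347]
[360 301   6   8  14] [362.9 304.4] [0.6801 0.1074 0.0416]
[399 301   9   7  17] [402.9 304.9] [0.6895 0.1747 0.0345]
[382 303   6   8  16] [384.2 307.3] [0.6889 0.1422 0.0357]
[369 307  11   7  20] [375.1 311.1] [0.6923 0.1258 0.0342]
[332 308   5   4   9] [334.3 309.4] [0.6812 0.0584 0.0422]
[358 308  10   9  23] [361.9 312. ] [0.6907 0.1034 0.0357]
[345 311  13   5  26] [351.3 312.4] [0.689  0.0856 0.0371]
[342 316   6   3  10] [344.4 317.3] [0.6944 0.0729 0.0344]
[323 320   9   3  13] [327. 321.] [0.6959 0.0432 0.0343]
top n [0.496 0.018 0.868] tilt 29.74 yaw 2.1 [0.5761 0.1233 0.1015] 7561
[248 204  31  29 685] [262.9 219. ] [0.5944 0.1721 0.09  ]
[307 217  11   7  37] [311.8 220.8] [0.5878 0.0805 0.0957]
[352 218  13   9  99] [358.3 221.6] [ 0.5836 -0.005   0.0999]
[354 237  11  19 161] [359.5 247.2] [ 0.5301 -0.0041  0.1304]
```

View pics/z0.png

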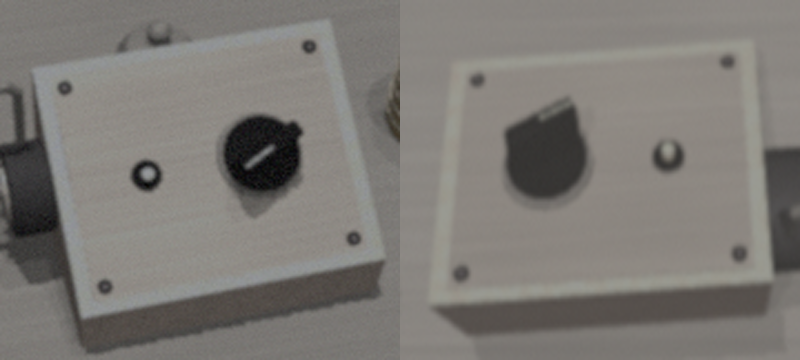

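The crop shows the mark on the half of the bar facing the pin and away from the robot. The four screws give the console centre as about (0.587, 0.131, 0.094), with z as expected, and a yaw of about 2.5°. Next I need the knob angle, plus a check of the predicted points in both views.

```bash
cat >> h.py <<'E'
a=np.radians(2.5); XC=np.array([-np.cos(a),-np.sin(a),0]); YC=np.array([np.sin(a),-np.cos(a),0]); ZC=np.array([0,0,1.])
O=np.array([.5870,.1310,0]); CR=np.stack([XC,YC,ZC],1)
def W(p): return O+CR@np.array(p)
N=CR@np.array([-.5,0,.8660]); U=CR@np.array([.8660,0,.5]); K=W([-.013,-.040,.117]); PT=W([-.005,.05,.103])
def barang(c,u0,v0,u1,v1,thr=110,d=.016):
    "angle of white mark in the fascia: 0 = along U (upslope), growing clockwise towards +y (YC)"
    g=c['frame'].min(-1).astype(int); m=np.zeros_like(g,bool); m[v0:v1,u0:u1]=g[v0:v1,u0:u1]>thr
    v,u=np.nonzero(m); p=np.array([plane_hit(c,*x,K+d*N,N) for x in zip(u,v)])-K
    xy=np.c_[p@U,p@YC]; ct=xy.mean(0); dd=np.linalg.svd(xy-ct)[2][0]
    dd*=np.sign(dd@ct); return len(u),ct,np.degrees(np.arctan2(dd[1],dd[0])),np.degrees(np.arctan2(ct[1],ct[0]))
E
python3 - <<'E'
from h import *
print('K',K,'PT',PT)
for n in('scene','top'):
    c=cap(n); print(n,'K',np.round(proj(c,K),1),'top',np.round(proj(c,K+.016*N),1),'base',np.round(proj(c,K-.014*N),1),'PT',np.round(proj(c,PT),1))
    g=c['frame'].min(-1)
    u,v=map(int,np.round(proj(c,PT))); print(g[v-6:v+7,u-7:u+8])
    if n=='scene':
        for t in (75,95,110): print(barang(c,377,228,399,246,t))
        print(g[226:250,370:408])
    else:
        print(g[202:218,246:282])
        print('x',[np.round(proj(c,K+.016*N+s*.027*w),1) for s in(-1,1) for w in (U,YC)])
E
```

```text
K [0.59824285 0.17152898 0.117     ] PT [0.59417621 0.08126569 0.103     ]
scene K [391.8 232.8] top [394.3 231.2] base [389.6 234.1] PT [337.9 243.9]
[[130 122 106  90  83  92  97 110 126 126 128 134 133 128 132]
 [109  88  68  48  38  46  56  70  89 109 125 128 129 129 132]
 [ 80  51  35  31  27  38  41  34  51  74 108 128 131 132 129]
 [ 49  29  31  48  72  87  78  51  32  50  86 120 133 135 133]
 [ 29  28  49  91 117 121 118  99  68  35  70 107 130 136 135]
 [ 21  42  82 119 138 143 141 132  91  44  49  88 117 130 136]
 [ 26  46  89 127 144 147 147 137 107  49  41  73 115 129 132]
 [ 20  41  81 119 143 143 144 132  97  47  40  78 117 132 134]
 [ 20  23  58  95 128 138 129 105  71  33  32  80 116 130 132]
 [ 21  18  33  61  87 104  96  68  45  27  42  81 116 131 133]
 [ 34  23  20  30  51  47  46  39  15  31  64 102 127 131 133]
 [ 55  21  24  22  15  26  19  12  16  56  92 115 133 132 133]
 [ 85  57  35  29  23  26  28  34  54  78 111 129 129 134 137]]
(36, array([-0.00607345,  0.01506174]), np.float64(115.94285703605684), np.float64(111.96110331732474))
(26, array([-0.00584863, 
[... 6673 characters left out ...]
123 128]
 [109  79  55  53  53  53  51  52  52  52  51  51  51  50  51  52  50  50
   51  50  51  51  50  50  50  51  50  50  50  51  55  65  85 105 122 128]
 [114  85  59  53  52  52  51  51  50  51  52  51  51  51  51  50  50  52
   49  50  50  52  51  51  50  50  51  51  50  50  51  57  75 100 117 127]
 [117  90  64  52  52  52  51  52  50  52  51  50  51  51  50  50  51  51
   52  50  51  50  51  51  51  51  52  50  52  51  50  54  67  90 111 123]
 [119  96  68  51  50  50  50  51  50  51  50  50  52  51  51  51  52  51
   51  50  52  51  50  50  51  48  50  50  50  51  51  52  61  83 105 120]]
x [array([260.6, 196.8]), array([245.1, 208.2]), array([259.5, 218.2]), array([275.1, 206.3])]
```

Predictions match in the top view. In the scene view the pin sits 1.7 px off, so I'll shift O by about -1.5 mm in y. The mark is about 116° from upslope and clockwise reduces that, so the target is about 36°. Plan: push the mark half from its downslope side with the shut fingertips.

```bash
sed -i 's/O=np.array(\[.5870,.1310,0\])/O=np.array([.5870,.1295,0])/' h.py
cat >> h.py <<'E'
def pushpose(th,r=.021,gap=0,half=.011,below=.014):
    "TCP position and yaw of tool x for the +x finger face lying on the bar's downslope top edge, th in deg"
    t=np.radians(th); b=np.cos(t)*U+np.sin(t)*YC; tt=np.sin(t)*U-np.cos(t)*YC
    P=K+.016*N+r*b-.007*tt; bh=b[:2]/np.linalg.norm(b[:2]); x=np.array([bh[1],-bh[0]]); x*=np.sign(x@tt[:2])
    C=P.copy(); C[:2]-=(half+gap)*x; C[2]-=below; return C,np.arctan2(x[1],x[0])
def delta(C,yaw):
    s=status.read_state(); T=q2R(s['ee_rot']); y0=np.arctan2(T[1,0],T[0,0])
    tz=-(yaw-y0); tz=(tz+np.pi)%(2*np.pi)-np.pi
    return np.round(T.T@(np.array(C)-s['tcp_pos'])*1000,1),round(tz,3)
E
python3 - <<'E'
from h import *
for th in (116,36): print(pushpose(th))
C,y=pushpose(118,gap=.012); print(C,y,delta([C[0],C[1],.22],y))
E
```

```text
(array([0.63026947, 0.15989025, 0.10910732]), np.float64(-2.6983130663107513))
(array([0.6033125 , 0.14379148, 0.12329343]), np.float64(2.312481461334242))
[0.64122983 0.16626463 0.10883623] -2.6664407811539466 (array([-566.6, -181.6,   11. ]), np.float64(-0.766))
```

Request:
apply_moves(rows=[-20,-6,0,0,0,-35,-11,0,0,0,-35,-11,0,0,0,-35,-11,0,0,0,-35,-11,0,0,0,-35,-11,0,0,0,-35,-11,0,0,0,-35,-11,0,0,0])

```text
time: 1.1
tcp_pos: [0.3817, 0.3465, 0.2314]
ee_rot: [0.0, 0.145, 0.989, 0.0]
wrist_force: [-0.3, 0.6, -0.6]
gripper_width: -0.0
gripper_force: 0.0
```

Request:
apply_moves(rows=[-35,-11,0,0,0,-35,-11,0,0,0,-35,-11,0,0,0,-35,-11,0,0,0,-35,-11,0,0,0,-35,-11,0,0,0,-35,-11,0,0,0,-35,-11,0,0,0])

```text
time: 1.9
tcp_pos: [0.6247, 0.1819, 0.2311]
ee_rot: [-0.0, 0.145, 0.989, 0.0]
wrist_force: [1.2, 1.3, 0.1]
gripper_width: 0.0001
gripper_force: 0.0
```

Request:
apply_moves(rows=[-20,-6,0,-0.12,0,0,0,0,-0.13,0,0,0,0,-0.13,0,0,0,0,-0.13,0,0,0,0,-0.13,0,0,0,0,-0.12,0,0,0,0,0,0])

```text
time: 2.6
tcp_pos: [0.641, 0.1714, 0.231]
ee_rot: [-0.0, -0.232, 0.973, 0.0]
wrist_force: [0.1, 0.3, -0.2]
gripper_width: 0.0001
gripper_force: 0.0
```

```bash
python3 - <<'E'
from h import *
s=status.read_state(); C,y=pushpose(118,gap=.012); print(s['time'],s['tcp_pos'],s['joint_pos'],s['wrist_force'],delta(C,y))
c=cap('wrist'); cv2.imwrite('pics/w1.png',c['frame'])
print('K',proj(c,K+.016*N),'PT',proj(c,PT),'base',proj(c,K-.026*N)); print('z at tcp',c['mount'])
E
```

```text
2.6 [0.64101586 0.17136304 0.23097544] [ 1.60216862e-01  4.32987953e-01  5.54291940e-01  1.69266624e+00
  1.78074635e-05 -3.08702318e-01] [ 0.07895284  0.25487216 -0.1841782 ] (array([  2. ,  -4.7, 122.1]), np.float64(-0.006))
K (np.float64(343.86925336469886), np.float64(188.7952108984088)) PT (np.float64(241.98685802618863), np.float64(113.70021703913808)) base (np.float64(352.4498609675333), np.float64(157.43855044347362))
z at tcp [[ 1.01535356e-03 -9.58510417e-01 -2.85055695e-01  7.18070923e-02]
 [ 9.99999484e-01  9.69231485e-04  3.02869115e-04 -4.00811777e-04]
 [-1.40182474e-05 -2.85055856e-01  9.58510907e-01 -1.42308389e-01]
 [ 0.00000000e+00  0.00000000e+00  0.00000000e+00  1.00000000e+00]]
```

View pics/w1.png

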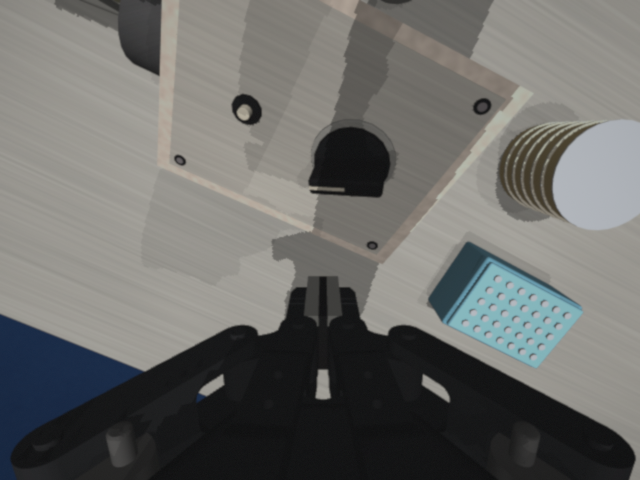

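The wrist view shows the pin at (246,113), predicted (242,114), and the bar's top edge at (309–383, 187–195), centred as predicted. The tips are narrow (about 12 mm across) at (324,277). I'll descend beside the bar and then push.

Request:
apply_moves(rows=[2,-4,0,0,0,0,0,25,0,0,0,0,25,0,0,0,0,25,0,0,0,0,25,0,0,0,0,15,0,0,0,0,7,0,0])

```text
time: 3.35
tcp_pos: [0.6399, 0.1665, 0.107]
ee_rot: [-0.002, -0.232, 0.973, 0.0]
wrist_force: [0.0, -0.1, 0.0]
gripper_width: -0.0
gripper_force: 0.0
```

```bash
sed -i 's/O=np.array(\[.5870,.1295,0\])/O=np.array([.5867,.1301,0])/' h.py
python3 - <<'E'
from h import *
s=status.read_state(); print(s['time'],s['tcp_pos'],s['wrist_force'])
C,y=pushpose(116); print('contact',delta(C,y))
# rows from contact to each theta in chain
pc,py=C,y
for th in range(112,36,-4):
    C,y=pushpose(th); x=np.array([np.cos(py),np.sin(py)]); yy=np.array([x[1],-x[0]]); d=C-pc
    dy=(y-py+np.pi)%(2*np.pi)-np.pi
    print(th,round(d[:2]@x*1e3,2),round(d[:2]@yy*1e3,2),round(-d[2]*1e3,2),round(-dy,3)); pc,py=C,y
E
```

```text
3.35 [0.63988982 0.16649714 0.10703126] [ 0.00153111 -0.12891607  0.00188717]
contact (array([11.6, -0.9, -2. ]), np.float64(0.025))
112 1.34 -1.27 -0.57 0.063
108 1.33 -1.25 -0.61 0.062
104 1.32 -1.22 -0.64 0.062
100 1.31 -1.19 -0.67 0.061
96 1.31 -1.17 -0.69 0.061
92 1.31 -1.14 -0.71 0.061
88 1.3 -1.11 -0.73 0.06
84 1.3 -1.09 -0.75 0.061
80 1.31 -1.07 -0.76 0.061
76 1.31 -1.04 -0.77 0.061
72 1.31 -1.02 -0.77 0.062
68 1.32 -1.01 -0.77 0.062
64 1.33 -0.99 -0.77 0.063
60 1.34 -0.98 -0.76 0.064
56 1.35 -0.97 -0.75 0.065
52 1.36 -0.97 -0.74 0.066
48 1.37 -0.97 -0.72 0.067
44 1.39 -0.97 -0.7 0.069
40 1.4 -0.98 -0.67 0.07
```

Request:
apply_moves(rows=[5,0,-1,0.02,0,4,-1,-1,0,0,2.6,0,0,0,0,1.3,-1.3,-0.6,0.063,0,1.3,-1.3,-0.6,0.062,0,1.3,-1.2,-0.6,0.062,0,1.3,-1.2,-0.7,0.061,0])

```text
time: 4.05
tcp_pos: [0.6303, 0.1554, 0.1157]
ee_rot: [0.003, -0.099, 0.995, 0.001]
wrist_force: [4.3, 3.3, -2.5]
gripper_width: 0.0001
gripper_force: 2.6
```

Request:
apply_moves(rows=[1.3,-1.2,-0.7,0.061,0,1.3,-1.1,-0.7,0.061,0,1.3,-1.1,-0.7,0.06,0,1.3,-1.1,-0.7,0.061,0,1.3,-1.1,-0.8,0.061,0,0,0,0,0,0])

```text
time: 4.65
tcp_pos: [0.6243, 0.1483, 0.1198]
ee_rot: [0.003, 0.052, 0.999, 0.0]
wrist_force: [3.0, 0.5, 1.0]
gripper_width: 0.0001
gripper_force: 2.1
```

```bash
python3 - <<'E'
from h import *
s=status.read_state(); print(s['time'],s['tcp_pos'],s['wrist_force']); C,y=pushpose(80); print(delta(C,y))
c=cap('wrist'); w=cap('scene')
cv2.imwrite('pics/w2.png',np.hstack([cv2.resize(c['frame'],(400,300)),cv2.resize(w['frame'][200:270,350:430],(343,300),interpolation=cv2.INTER_CUBIC)]))
E
```

```text
4.65 [0.6242866  0.14830759 0.11975168] [2.99236331 0.47646493 1.02427216]
(array([ 3.6, -0.6,  4.5]), np.float64(0.005))
```

View pics/w2.png

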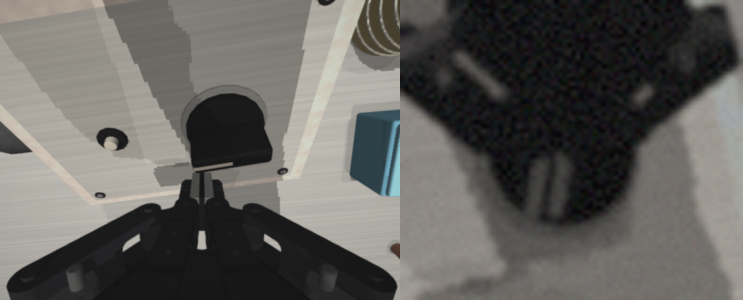

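The finger bears on the mark half. The mark runs from about (307,269) to (371,261) at full scale. I'll work out the bar angle from that.

```bash
python3 - <<'E'
from h import *
c=cap('wrist'); g=c['frame'].min(-1).astype(int)
a,b=[plane_hit(c,*p,K+.016*N,N)-K for p in((307,269),(371,261))]
for p in(a,b): print(p@U,p@YC)
d=a-b; print('angle',np.degrees(np.arctan2(d@YC,d@U)))
C,y=pushpose(100); print(status.read_state()['joint_pos'][4])
for th in (80,76,72,64,56,48,42): C,y=pushpose(th); print(th,C.round(4),delta(C,y))
E
```

```text
0.00034604094521349226 0.027283280369550467
-9.00861261270789e-05 0.0008431475601055096
angle 89.05499814275352
-0.0004882950655103317
80 [0.6206 0.148  0.1152] (array([ 3.5, -0.6,  4.2]), np.float64(0.006))
76 [0.6192 0.1471 0.116 ] (array([ 4.8, -1.6,  3.5]), np.float64(0.067))
72 [0.6178 0.1464 0.1168] (array([ 6.1, -2.6,  2.7]), np.float64(0.129))
64 [0.6147 0.1451 0.1183] (array([ 9.1, -4.1,  1.1]), np.float64(0.254))
56 [0.6115 0.1443 0.1198] (array([12.2, -5.2, -0.4]), np.float64(0.383))
48 [0.6081 0.144  0.1213] (array([15.5, -5.9, -1.9]), np.float64(0.517))
42 [0.6056 0.1441 0.1223] (array([18. , -6.1, -2.9]), np.float64(0.62))
```

Request:
apply_moves(rows=[2,-0.5,1,0.06,0,2,-1,0.5,0.061,0,2,-1,0,0.062,0,2,-1,0,0.062,0,2,-1,-0.5,0.063,0,1.3,-1,-0.7,0.064,0])

```text
time: 5.4
tcp_pos: [0.6109, 0.1453, 0.1187]
ee_rot: [0.002, 0.236, 0.972, 0.0]
wrist_force: [4.1, -1.9, 3.3]
gripper_width: -0.0004
gripper_force: 1.8
```

```bash
python3 - <<'E'
from h import *
s=status.read_state(); print(s['time'],s['tcp_pos'],s['wrist_force'])
for th in (68,64,60,56,52,48,44,40): C,y=pushpose(th); print(th,C.round(4),delta(C,y))
c=cap('wrist'); cv2.imwrite('pics/w3.png',c['frame'][180:330,220:460].repeat(2,0).repeat(2,1))
E
```

```text
5.4 [0.61087177 0.14527348 0.11871314] [ 4.13047274 -1.93573553  3.2894832 ]
68 [0.6162 0.1457 0.1175] (array([-4.6,  2.8,  1.2]), np.float64(-0.184))
64 [0.6147 0.1451 0.1183] (array([-3.5,  1.6,  0.4]), np.float64(-0.121))
60 [0.6131 0.1447 0.1191] (array([-2.2,  0.5, -0.4]), np.float64(-0.057))
56 [0.6115 0.1443 0.1198] (array([-1. , -0.6, -1.1]), np.float64(0.008))
52 [0.6098 0.1441 0.1206] (array([ 0.4, -1.5, -1.9]), np.float64(0.074))
48 [0.6081 0.144  0.1213] (array([ 1.8, -2.4, -2.6]), np.float64(0.141))
44 [0.6064 0.144  0.122 ] (array([ 3.4, -3.2, -3.3]), np.float64(0.21))
40 [0.6047 0.1441 0.1226] (array([ 4.9, -3.8, -4. ]), np.float64(0.28))
```

View pics/w3.png

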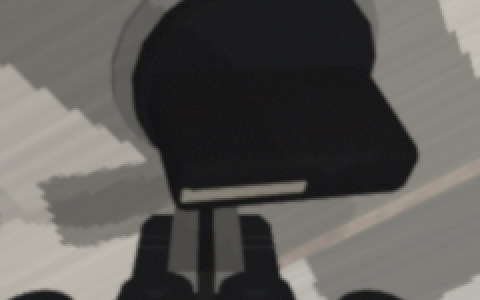

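Mark endpoints are about (311,277.5) to (373,273), so the bar is near 60°. I'll push on in small steps.

Request:
apply_moves(rows=[1.4,-1,-0.7,0.065,0,1.4,-1,-0.7,0.066,0,1.4,-1,-0.7,0.067,0,0,0,0,0,0])

```text
time: 5.85
tcp_pos: [0.6043, 0.1451, 0.1194]
ee_rot: [0.0, 0.329, 0.944, -0.0]
wrist_force: [2.7, -0.9, 1.6]
gripper_width: 0.0
gripper_force: 1.1
```

```bash
cat > m.py <<'E'
from h import *
s=status.read_state(); print(s['time'],s['tcp_pos'],s['wrist_force'])
for th in (52,44,40,36,32): C,y=pushpose(th); print(th,delta(C,y))
c=cap('wrist'); g=c['frame'].min(-1).astype(int)
# top-half pixels of the mark: bright, on the bar, at known plane; keep those within the bar radius and column-first bright run under dark
pts=[]
for u in range(300,400):
    col=g[225:300,u]; d=np.nonzero(col<50)[0]
    if len(d)<8: continue
    v=d[0]
    while v<74 and col[v]<75: v+=1
    if v<74: pts.append((u,v+225,col[v:v+3].max()))
P=np.array([(u,v) for u,v,m in pts if m>110],float)
if len(P)>10:
    X=np.array([plane_hit(c,*p,K+.016*N,N)-K for p in P]); xy=np.c_[X@U,X@YC]
    ok=np.linalg.norm(xy,axis=1)<.031; xy=xy[ok]
    vx,vy,_,_=cv2.fitLine(xy.astype(np.float32),cv2.DIST_HUBER,0,1e-4,1e-4).ravel(); print(len(xy),'angle',np.degrees(np.arctan2(vy,vx))%180,P[0],P[-1])
E
python3 m.py
```

```text
5.85 [0.60430523 0.14508086 0.11941974] [ 2.7356068  -0.89687569  1.6013962 ]
52 (array([-4.9,  2.7, -1.1]), np.float64(-0.12))
44 (array([-2.3,  0.5, -2.6]), np.float64(0.016))
40 (array([-0.9, -0.5, -3.2]), np.float64(0.086))
36 (array([ 0.6, -1.3, -3.9]), np.float64(0.158))
32 (array([ 2.2, -2.1, -4.5]), np.float64(0.231))
80 angle 23.71804 [318. 274.] [399. 282.]
```

```bash
python3 - <<'E'
from h import *
c=cap('wrist'); cv2.imwrite('pics/w4.png',c['frame'][180:330,220:460].repeat(2,0).repeat(2,1))
E
```

```text
(no output)
```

View pics/w4.png

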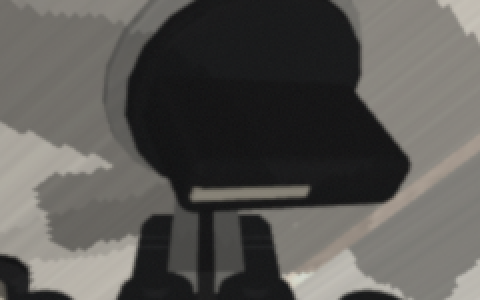

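Mark endpoints in full-image pixels: about (315.5,277) and (374.5,274.5).

```bash
python3 - <<'E'
from h import *
c=cap('wrist')
a,b=[plane_hit(c,*p,K+.016*N,N)-K for p in((315.5,277),(374.5,274.5))]
for p in(a,b): print(p@U,p@YC)
d=a-b; print('angle',np.degrees(np.arctan2(d@YC,d@U)))
w=cap('scene'); print(np.round(proj(w,K+.016*N),0))
E
```

```text
0.020341082475382032 0.015730615742917713
-0.0012190067094547848 -0.0001980766995858403
angle 36.45715823604964
[394. 231.]
```

The mark reads 36.5°, which is 79.5° turned and so in the fourth stop. I'll back off, rise, and verify with the knob free.

Request:
apply_moves(rows=[-5,0,0,0,0,-10,0,0,0,0,-5,0,-20,0,0,0,0,-25,0,0,0,0,-25,0,0,0,0,-20,0,0,-10,0,0,0,0,0,0,0,0,0])

```text
time: 6.85
tcp_pos: [0.6292, 0.1256, 0.2085]
ee_rot: [0.0, 0.331, 0.944, -0.0]
wrist_force: [0.7, -0.1, 0.1]
gripper_width: 0.0001
gripper_force: 0.0
```

```bash
python3 - <<'E'
from h import *
s=status.read_state(); print(s['time'],s['tcp_pos'],s['wrist_force'])
c=cap('wrist'); t=cap('scene'); k=np.array(proj(c,K+.016*N)).astype(int); print(k,proj(c,PT),c['f'])
u0,v0=max(k[0]-60,0),max(k[1]-60,0)
im=c['frame'][v0:v0+120,u0:u0+120]; print(u0,v0)
cv2.imwrite('pics/w5.png',np.hstack([cv2.resize(c['frame'],(400,300)),cv2.resize(im,(300,300))]))
for n,cc,(a,b,d,e) in(('w',c,(k[0]-35,k[1]-35,k[0]+35,k[1]+35)),('s',t,(377,222,399,246))):
    for th in (85,105):
        try: print(n,barang(cc,a,b,d,e,th))
        except Exception as x: print(x)
# finest: component masks of bright blobs inside knob in wrist
g=c['frame'].min(-1); m=np.zeros_like(g); m[k[1]-50:k[1]+50,k[0]-50:k[0]+50]=(g>85)[k[1]-50:k[1]+50,k[0]-50:k[0]+50]
q,l,st,ce=cv2.connectedComponentsWithStats(m)
for i in range(1,q):
    if 15<st[i,4]<900:
        v,u=np.nonzero(l==i); X=np.array([plane_hit(c,*p,K+.016*N,N)-K for p in zip(u,v)]); xy=np.c_[X@U,X@YC]
        dd=np.linalg.svd(xy-xy.mean(0))[2][0]; print(st[i],xy.mean(0).round(4),np.degrees(np.arctan2(dd[1],dd[0]))%180)
E
```

```text
6.85 [0.62924348 0.12555706 0.20848563] [ 0.66055722 -0.11505006  0.07493344]
[354 171] (np.float64(245.61881333542468), np.float64(229.73003264744037)) 342.6425603904446
294 111
w (1997, array([-0.01167162,  0.00461183]), np.float64(-116.87393554176822), np.float64(158.4394612985602))
w (1304, array([-0.01565097, -0.00074913]), np.float64(146.6542413243867), np.float64(-177.25963284832807))
s (15, array([0.01087994, 0.01018799]), np.float64(36.345520475139764), np.float64(43.118876719260435))
operands could not be broadcast together with shapes (0,) (3,) 
[318 167  37   7 153] [0.0102 0.0083] 36.48091101267232
```

View pics/w5.png

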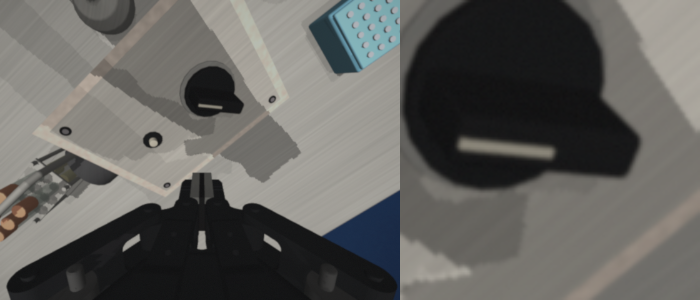

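Wrist and scene views both give 36.4° with the knob free, against 116–117° at the start, so it has turned 80°. That's four clicks. Now the pin: refine its position and compute a hover pose with the tool's x axis along the fascia, towards the robot.

```bash
cat > p.py <<'E'
from h import *
def pinpos(name,h=.010):
    c=cap(name); k=np.array(proj(c,PT)).round().astype(int); g=c['frame'].min(-1)
    r=14 if name=='wrist' else 8
    sub=g[k[1]-r:k[1]+r+1,k[0]-r:k[0]+r+1]; m=(sub>(sub.max()*.0+ (100))).astype(np.uint8)
    q,l,st,ce=cv2.connectedComponentsWithStats(m)
    out=[]
    for i in range(1,q):
        x,y,w,hh,A=st[i]
        if x>0 and y>0 and x+w<2*r+1 and y+hh<2*r+1 and A>6:
            uv=ce[i]+k-r; X=plane_hit(c,*uv,O*0+PT-(.010-h)*N,N); out.append((uv.round(1),A,X.round(4),[round((X-PT)@U*1e3,1),round((X-PT)@YC*1e3,1)]))
    return out
E
python3 - <<'E'
from p import *
for n in('wrist','scene','top'): print(n,pinpos(n))
C=PT.copy(); C[2]+=.05; C-=.011*XC; print(PT,C,delta(C,np.arctan2(XC[1],XC[0])))
E
```

```text
wrist [(array([245.6, 231.1]), np.int32(143), array([0.5923, 0.0811, 0.1039]), [np.float64(1.8), np.float64(-0.8)])]
scene [(array([336.1, 244.2]), np.int32(24), array([0.5941, 0.0783, 0.1029]), [np.float64(-0.1), np.float64(2.1)])]
top []
[0.59387621 0.08036569 0.103     ] [0.60486574 0.0808455  0.153     ] (array([-11.2, -49.5,  54.3]), np.float64(-0.716))
```

Request:
apply_moves(rows=[-5,-25,0,-0.12,0,-3,-25,0,-0.12,0,0,0,0,-0.12,0,0,0,15,-0.12,0,0,0,15,-0.12,0,0,0,10,-0.116,0,0,0,0,0,0])

```text
time: 7.8
tcp_pos: [0.6038, 0.0813, 0.1662]
ee_rot: [-0.003, -0.022, 1.0, 0.0]
wrist_force: [-0.6, 0.4, -0.5]
gripper_width: 0.0004
gripper_force: 0.0
```

```bash
python3 - <<'E'
from p import *
s=status.read_state();print(s['time'],s['tcp_pos'])
print('wrist',pinpos('wrist'))
C=PT-.011*XC; print(delta(C,np.arctan2(XC[1],XC[0])))
c=cap('wrist'); print(proj(c,PT)); cv2.imwrite('pics/w6.png',c['frame'][130:330,200:460].repeat(2,0).repeat(2,1))
E
```

```text
7.8 [0.60378678 0.08125041 0.16617209]
wrist []
(array([-0.6, -0.5, 64.5]), np.float64(-0.002))
(np.float64(321.7453528964781), np.float64(231.12793027709483))
```

View pics/w6.png

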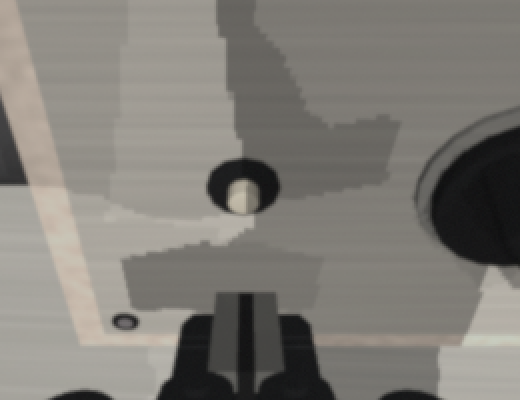

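The pin end is at about (321.5,230), predicted (321.7,231.1), so it's well aligned with the fingertips. I'll descend to just short of it.

Request:
apply_moves(rows=[-1.5,-0.5,15,0,0,-1,0,15,0,0,0,0,15,0,0,0,0,12,0,0,0,0,2,0,0,0,0,0,0,0])

```text
time: 8.5
tcp_pos: [0.6075, 0.0808, 0.109]
ee_rot: [-0.001, -0.022, 1.0, 0.0]
wrist_force: [0.2, -0.1, 0.5]
gripper_width: 0.0
gripper_force: 0.0
```

```bash
cat > d.py <<'E'
from h import *
s=status.read_state();print(s['time'],s['tcp_pos'],s['wrist_force'])
for e in (0,.006): print(e,delta(PT-.011*XC-e*N,np.arctan2(XC[1],XC[0])))
E
python3 d.py
```

```text
8.5 [0.6074868  0.08075946 0.10900483] [ 0.24589838 -0.14676619  0.50554974]
0 (array([2.6, 0.2, 6. ]), np.float64(-0.001))
0.006 (array([ 5.6,  0.2, 11.2]), np.float64(-0.001))
```

Request:
apply_moves(rows=[1.3,0,2,0,0,1,0,2,0,0,0.8,0,1.5,0,0,0.8,0,1.4,0,0,0.8,0,1.4,0,0,0,0,0,0,0])

```text
time: 9.1
tcp_pos: [0.6034, 0.0806, 0.1018]
ee_rot: [-0.0, -0.022, 1.0, 0.0]
wrist_force: [0.3, -0.7, 0.1]
gripper_width: 0.0001
gripper_force: 0.0
```

```bash
python3 d.py
```

```text
9.1 [0.6034165  0.08057681 0.10178393] [ 0.33371826 -0.69721879  0.08542555]
0 (array([-1.5,  0.2, -1.2]), np.float64(-0.0))
0.006 (array([1.5, 0.2, 4. ]), np.float64(-0.0))
```

Request:
apply_moves(rows=[0.4,0,1.2,0,0,0.4,0,1.2,0,0,0,0,0,0,0])

```text
time: 9.4
tcp_pos: [0.6037, 0.0806, 0.1011]
ee_rot: [0.001, -0.022, 1.0, 0.0]
wrist_force: [-0.3, -0.7, 3.6]
gripper_width: 0.0002
gripper_force: 1.8
```

Request:
apply_moves(rows=[0.4,0,1.2,0,0,0.4,0,1.2,0,0,0,0,0,0,0])

```text
time: 9.7
tcp_pos: [0.6029, 0.0805, 0.0987]
ee_rot: [0.001, -0.022, 1.0, -0.0]
wrist_force: [-0.9, -0.5, 5.4]
gripper_width: 0.0001
gripper_force: 2.1
```

```bash
python3 d.py
```

```text
9.7 [0.60290708 0.08051594 0.09867173] [-0.89957987 -0.46485273  5.43284062]
0 (array([-2. ,  0.2, -4.3]), np.float64(-0.0))
0.006 (array([1. , 0.2, 0.9]), np.float64(-0.0))
```

Request:
apply_moves(rows=[0.5,0,1,0,0,0.5,0,1,0,0,0.5,0,1,0,0,0,0,0,0,0])

```text
time: 10.1
tcp_pos: [0.6015, 0.0805, 0.0958]
ee_rot: [0.002, -0.022, 1.0, 0.0]
wrist_force: [-0.3, -0.6, 6.3]
gripper_width: 0.0003
gripper_force: 2.3
```

Request:
apply_moves(rows=[0.5,0,1,0,0,0.5,0,1,0,0,0,0,0,0,0])

```text
time: 10.4
tcp_pos: [0.6015, 0.0805, 0.0956]
ee_rot: [0.003, -0.022, 1.0, 0.0]
wrist_force: [-0.6, -0.3, 8.5]
gripper_width: 0.0002
gripper_force: 4.2
```

```bash
python3 d.py
```

```text
10.4 [0.60151537 0.0804775  0.09564195] [-0.55590491 -0.27881233  8.46606272]
0 (array([-3.4,  0.2, -7.3]), np.float64(-0.0))
0.006 (array([-0.4,  0.2, -2.2]), np.float64(-0.0))
```

Request:
apply_moves(rows=[0.5,0,1.5,0,0,0.5,0,2,0,0,0,0,2,0,0,0,0,2,0,0,0,0,0,0,0])

```text
time: 10.9
tcp_pos: [0.6045, 0.0805, 0.0936]
ee_rot: [0.008, -0.022, 1.0, 0.0]
wrist_force: [-0.2, 0.2, 21.5]
gripper_width: 0.0001
gripper_force: 9.4
```

```bash
python3 d.py
```

```text
10.9 [0.60449873 0.08054861 0.09362919] [-0.19553782  0.21279822 21.47951211]
0 (array([-0.5,  0.3, -9.4]), np.float64(-0.0))
0.006 (array([ 2.6,  0.3, -4.2]), np.float64(-0.0))
```

At 21 N the tip only slid along the slope, so the pin is at its stop. I'll retreat and check.

Request:
apply_moves(rows=[-3,0,-8,0,0,-3,0,-15,0,0,0,0,-25,0,0,0,0,-25,0,0,0,0,-20,0,0,0,0,0,0,0])

```text
time: 11.5
tcp_pos: [0.6062, 0.0807, 0.1807]
ee_rot: [0.003, -0.022, 1.0, -0.0]
wrist_force: [1.4, -0.2, 0.7]
gripper_width: -0.0004
gripper_force: 0.0
```

```bash
python3 - <<'E'
from p import *
s=status.read_state();print(s['time'],s['tcp_pos'],s['wrist_force'])
c=cap('wrist'); t=cap('scene'); k=np.array(proj(c,PT-.006*N)).round().astype(int); print(k,proj(c,PT))
im=c['frame'][k[1]-30:k[1]+30,k[0]-30:k[0]+30]
cv2.imwrite('pics/w7.png',np.hstack([cv2.resize(im,(300,300),interpolation=cv2.INTER_CUBIC),cv2.resize(c['frame'],(400,300))]))
Z=cloud(c); H=(Z-(PT-.010*N))@N; print('height over fascia mm, around pin'); print((H[k[1]-14:k[1]+15:2,k[0]-14:k[0]+15:2]*1e3).round(1))
kk=np.array(proj(c,K+.016*N)).astype(int); print(kk)
g=c['frame'].min(-1); m=np.zeros_like(g); m[kk[1]-50:kk[1]+50,kk[0]-50:kk[0]+50]=(g>75)[kk[1]-50:kk[1]+50,kk[0]-50:kk[0]+50]
q,l,st,ce=cv2.connectedComponentsWithStats(m)
for i in range(1,q):
    if 15<st[i,4]<900:
        v,u=np.nonzero(l==i); X=np.array([plane_hit(c,*p,K+.016*N,N)-K for p in zip(u,v)]); xy=np.c_[X@U,X@YC]
        dd=np.linalg.svd(xy-xy.mean(0))[2][0]; print(st[i],xy.mean(0).round(4),np.degrees(np.arctan2(dd[1],dd[0]))%180)
print(barang(t,377,222,399,246,85))
E
```

```text
11.5 [0.60621331 0.08066893 0.18073073] [ 1.38212396 -0.2366043   0.72875235]
[323 216] (np.float64(322.92324745437264), np.float64(222.13611477829258))
height over fascia mm, around pin
[[ 1.100e+00  1.200e+00  1.100e+00  1.700e+00  2.000e+00  2.700e+00
   2.200e+00  3.100e+00  2.100e+00  1.200e+00  1.300e+00  1.200e+00
   9.000e-01 -1.000e-01  1.800e+00]
 [ 1.100e+00  1.500e+00  3.100e+00  3.500e+00  3.700e+00  3.600e+00
   3.300e+00  3.900e+00  3.500e+00  3.300e+00  2.400e+00  3.500e+00
   1.200e+00  6.000e-01 -8.000e-01]
 [ 1.000e+00  3.300e+00  3.500e+00  3.500e+00  3.400e+00  3.100e+00
   3.400e+00  4.100e+00  4.100e+00  4.400e+00  3.400e+00  3.800e+00
   3.600e+00  2.200e+00  8.000e-01]
 [ 3.900e+00  3.100e+00  3.100e+00  2.900e+00  3.300e+00  3.900e+00
   4.000e+00  3.300e+00  4.000e+00  3.900e+00  4.200e+00  3.800e+00
   4.700e+00  3.800e+00  3.000e+00]
 [ 4.100e+00  3.700e+00  3.500e+00  4.200e+00  3.600e+00  3.400e+00
   3.500e+00  3.500e+00  4.000e+00  4.200e+00  3.700e+00  4.400e+00
   3.300e+00  4.800e+00  3.600e+00]
 [ 3.500e+00  4.100e+00  3.400e+00  3.400e+00  3.900e
[... 1134 characters left out ...]
e-01  8.000e-01]
 [ 3.000e-01  1.000e+00  1.100e+00  3.900e+00  3.700e+00  3.800e+00
   3.700e+00  3.500e+00  3.900e+00  3.700e+00  4.300e+00  2.700e+00
   8.000e-01  1.400e+00  1.400e+00]
 [ 6.000e-01  1.000e-01  8.000e-01  1.900e+00  3.000e-01  2.000e+00
   2.000e-01  8.000e-01 -0.000e+00  9.000e-01  1.300e+00  5.000e-01
   1.200e+00  8.000e-01  9.000e-01]
 [ 1.300e+00  1.500e+00  1.100e+00  2.000e-01  6.000e-01  1.000e+00
   9.000e-01  6.000e-01  3.000e-01  4.000e-01  3.000e-01  7.000e-01
   9.000e-01  1.000e-01  4.000e-01]]
[472 260]
[454 236  20  27 163] [0.0099 0.0084] 36.65440585473206
(23, array([0.00843104, 0.0082575 ]), np.float64(36.760772374631216), np.float64(44.40420742337556))
```

View pics/w7.png

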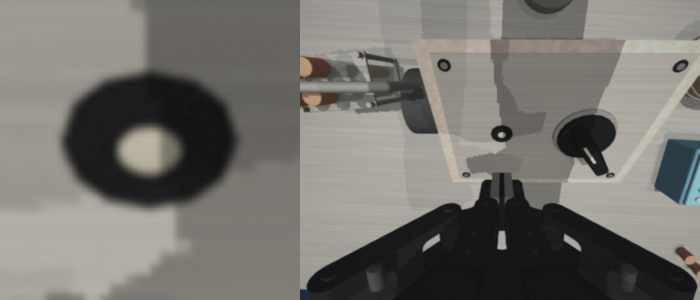

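The pin end is flush: depth is 4 mm across the whole rivet head. The knob still reads 36.7°, and the arm is clear.

```bash
python3 -c "
from cell import env; print(env.hand_in())"
```

```text
the job is handed in; nothing more can be done
None
```

The knob is turned four clicks clockwise (measured at about 80°) and released, the lock pin is flush with its rivet head, nothing around the console was touched, and the job is handed in at about 11.5 s; no verdict was returned.

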